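# Gauge a specimen jar's diameter

### The job

Take the middle-sized of the three capped specimen jars, set it down upright (do not drop it) on the bench gauge's plate between the fixed anvil and the sliding jaw, and let go. Then slide the jaw by its finger post until the jar is held snugly between jaw and anvil, pushing gently so that the jaw does not cock, and let go so that the diameter can be read. Leave the other things on the bench where they are.

Things in the scene. Friction and masses are not known exactly. Their poses are not given: they have to be found in the camera images.
- jar: the jar to be gauged: the middle-sized of three capped specimen jars of equal height, standing upright on the bench. Plain cylinder 36 mm across, 70 mm tall (grey plastic body with a paper label, white cap forming the top 18 mm, same diameter), about 90 g. Origin at the centre of its underside, z up.
- gauge: bench diameter gauge, fixed. Origin on the bench under the measuring area; x to its back (away from the robot at yaw 0), y along the slide to the fixed anvil, z up. Sizes in mm: base plate x -70..70, y -150..100, top z 20 (the jar stands on it between the jaws); steel beam along y at x 22..38, top z 46; fixed white guard over the jaw's rear x -67..3, y -140..-45, top z 56.
- head (a point): middle of the lower front edge of the gauge's white readout head, which overhangs the slide: in the gauge's frame x 44..100, y -150..5, z 165..225 mm (column below at x 74..96). A gripper coming straight down on the finger post strikes it: lean the gripper back to the gauge's front (-x) by 30 to 45 degrees, fingers pointing down and to the gauge's back.
- anvil: the fixed steel jaw of the gauge. It shares the gauge's origin and axes. Its flat contact face is at y = +60 mm, faces -y, and spans x -55..37 mm, z 24..46 mm.
- jaw: the sliding steel jaw, parallel to the anvil. Origin on the bench level below the finger post's axis, axes parallel to the gauge's when the jaw is not cocked. Its flat contact face is at y = +60 mm in its own frame, faces +y (to the anvil), spans x -85..-15 mm, z 24..44 mm in its own frame (that is x -55..15 of the gauge).
- post (a point): grip point on the finger post of the jaw's carriage: upright round steel pin 14 mm across, from z 56 to 118 mm; this point is on its axis at z 100 mm, at gauge x = +30, just in front of the readout head's edge (14 mm farther back, 65 mm higher). Pinch it with the fingers closing along the gauge's y and move it along y.
- carriage (a joint): travel of the jaw carriage in m along the gauge's +y: 0 = fully open (faces 100 mm apart), faces are 100 mm minus this apart; limit 0.095. It slides with about 1.5 N friction and stays where it is left.
- jaw_tilt (a joint): cocking of the jaw about the vertical axis of the post, rad, 0 = square to the slide. It is sprung (6 N m/rad): pushing against the jar about 50 mm in front of the post turns it by about 0.01 rad per newton and it springs back when let go.
- jar_wide: bystander: wide capped jar, 54 mm across, 70 mm tall; origin under its centre.
- vial: bystander: slim capped vial, 22 mm across, 70 mm tall; origin under its centre.
- swab_pack: bystander: flat paper packet 90 x 50 x 12 mm; origin under its centre.
- marker: bystander: blue marker 14 x 130 x 12 mm lying on the bench; origin under its centre.
- tape_roll: bystander: ring of white tape lying flat, 70 mm across, 20 mm high; origin under its centre.
- wash_bottle: bystander: white bottle 60 mm across, 150 mm tall; origin under its centre.
Not all that is in view belongs to the job. What is shaped like the jar but green is not meant.

How it is judged:
By the outcome, as a careful person would: the job done as asked, in the order asked, and still so for the second after the job is handed in, with the robot touching nothing.
It also fails if it takes over 50 s, if anything falls off the work surface, if the arm or the gripper's body presses on something with over 40 N, if the wrist force passes 120 N, or if a joint passes its speed limit or range.

### The arm

A 6-joint arm with a two-finger parallel gripper is mounted at the origin on the work surface. World frame = base frame: x ahead of the robot, y to its left, z up, the work surface at z = 0. Lengths are in mm, angles in rad, forces in N, time in s.
With the tool pointing down it reaches from about 300 to 775 mm from the base axis. Payload 14.6 kg.
Tool frame: the origin (TCP) lies at the very end of the fingers, on their centre line; the grasp point (between the pads) lies 19 mm behind it; z points along the fingers, y is the line along which they close (so a half turn about z gives the same grasp; the last joint's range is limited). The gripper opens to 94 mm and grips with 3 to 60 N. Pads are 16 mm wide; open, the fingers measure 119 mm over their backs; the gripper's body (75 mm by 177 mm) begins 78 mm behind the grasp point.
Start: joints at [1.15, 0.3, 1.521, -0, 1.321, -0.067], TCP at [190.553, 515.925, 205.446] pointing down, gripper open.
Joint ranges: [-3.03, 3.03], [-0.79, 2.21], [0.23, 2.52], [-1.04, 4.18], [0, 3.07], [-2.55, 2.55]. Speed limits (rad/s): [2.22, 2.22, 2.57, 3.14, 3.14, 3.14].

### API

Orientations are given as [roll, pitch, yaw] about the fixed x, y, z axes, in that order (R = Rz(yaw) Ry(pitch) Rx(roll)).
In Python, from cell import manip, optics gives the robot as it stands.
- The arm moves only by the shell command python3 -m crank 'ROWS' [FORCE]. ROWS is JSON, a list of rows, each a list of 7 numbers: the opening in per cent of the stroke, from 0 (shut) to 100 (fully open), then the shift along the tool's x, y, z in mm, then the turn, a rotation vector about the tool's x, y, z in rad. A call has 1 to 10 rows; each row is the pose to reach, as a shift and turn from the pose commanded when the call began, along the tool's axes at that moment; what a row does not reach only later rows make up. A row lasts 1/10 s, in which the tool goes at most 50 mm and 8.59 degrees, less where a joint would pass 70% of its speed; a pose out of reach is approached as far as the arm can. A call with a gripper value outside its range is refused whole. The fingers move at their own pace and stop on an object; FORCE is the grip in N (left out, the last holds). Time passes only in rows, so rows that repeat a pose let the fingers close. It gives the time, the measured TCP pose, the force, the opening and the grip force at its end, in the units of the state.
- manip.read_state(): the state, without advancing time (a new reading comes with each control period).
- optics.camera(name): name is "scene" or "side" or "wrist"; returns (picture, depth): 384x512x3 uint8, red, green, blue; 384x512 float32, mm along the optical axis (not along the pixel's ray), 0 where there is no reading.
- optics.calibration(name): a dict with "camera_matrix" (3x3 intrinsics, pixels), "R" (3x3) and "t" (3): a world point X has camera coordinates R X + t. Camera axes: x right, y down, z forward; pixel columns grow to the right and rows downward; lengths in mm; the calibration is good to about 2 mm. A picture is of the moment at which its call begins: read the wrist's pose just before it. calibration takes no time and is no camera call; for the wrist camera it gives the pose at the moment of the call.
- manip.sign_off(): hands the job in; it is judged then, once.
The state is a dict: "clock": time; "joints": joint angles; "qd": joint speeds; "effort": joint torques, N m; "eef_pos": TCP position; "eef_rot": TCP orientation; "wrist_force": force on the tool from outside, world axes, zero at the start; "moment": the same for the moment, N m; "finger_gap": finger opening in mm; "finger_force": force on a finger pad.
Only numpy, scipy, OpenCV 4.12 (cv2) and the standard library are available. Lean on these libraries where they do the work, as an engineer would, in place of code of your own. Each camera call takes 0.05 s, during which the arm holds its last target. There are 200 camera calls.

## Working session

There is one attempt and no reset: what is moved stays moved. The work goes in short steps, Python scripts to look and compute and a shell command to move; the robot and the scene stay as the last step left them, time stands still between calls to the robot, and variables do not carry over. Pictures are saved under pics/ and viewed, at most 10 in all, crops included, and the job is handed in when it is done.

```bash
ls; mkdir -p pics; python3 - <<'E'
from cell import manip, optics
import cv2,numpy as np
s=manip.read_state();print(s)
for n in("scene","side"):
    p,d=optics.camera(n);np.savez(f"pics/{n}0.npz",p=p,d=d);cv2.imwrite(f"pics/{n}0.png",p[:,:,::-1])
    c=optics.calibration(n);print(n,c)
a=[cv2.imread(f"pics/{n}0.png") for n in("scene","side")]
E
```

```text
pics
{'clock': 0.0, 'joints': array([ 1.15039908e+00,  3.00500125e-01,  1.52156827e+00, -1.33448681e-05,
        1.32072600e+00, -6.65662216e-02]), 'qd': array([ 0.00076529,  0.00050704, -0.00088379, -0.00017991,  0.00031369,
       -0.001087  ]), 'effort': array([-7.35697677e-05, -5.31809020e+01, -3.52737021e+01,  7.09070452e-02,
        2.44987925e-02, -3.48850813e-05]), 'eef_pos': array([190.45173649, 515.68997148, 204.8758395 ]), 'eef_rot': array([-3.14039272e+00, -6.70388255e-05,  2.78776490e+00]), 'wrist_force': array([ 0.24437578,  0.26279633, -0.67357237]), 'moment': array([-0.04709297,  0.0139287 , -0.01375666]), 'finger_force': 0.0, 'finger_gap': 93.9443281513436}
scene {'camera_matrix': array([[358.98548729,   0.        , 254.63874769],
       [  0.        , 358.98548729, 192.23376842],
       [  0.        ,   0.        ,   1.        ]]), 'R': array([[-0.99601431, -0.08893733, -0.00675556],
       [-0.08118124,  0.93531236, -0.34438408],
       [ 0.03694716, -0.34246305, -0.93880454]]), 't': array([ 605.35089946,   27.93269346, 1261.80438726])}
side {'camera_matrix': array([[437.53848796,   0.        , 255.25645286],
       [  0.        , 437.53848796, 194.74731306],
       [  0.        ,   0.        ,   1.        ]]), 'R': array([[ 0.92986194, -0.36704285,  0.02522535],
       [-0.18445339, -0.52441976, -0.83124055],
       [ 0.31832958,  0.76828605, -0.55534028]]), 't': array([-503.32023684,  259.53938054, 1266.22651776])}
```

View pics/scene0.png

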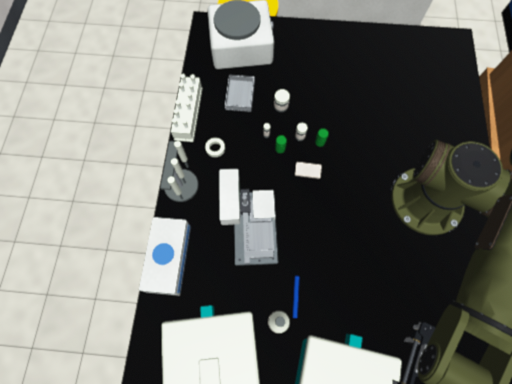

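View pics/side0.png

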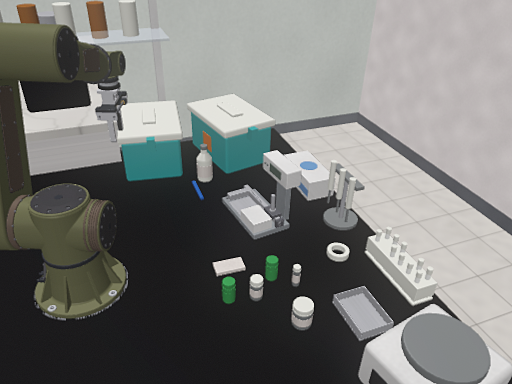

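The scene view shows three white-capped jars: (282,100) wide, (267,130) slim and (301,130) middle. There are two green lookalikes at (281,145) and (322,137). The gauge is at about (257,225), with its head at (229,195). The middle-sized jar is the one at (301,130), also visible at (257,288) in the side view. I'll measure it and confirm it in a crop.

```bash
cat > h.py <<'E'
import numpy as np,cv2
from cell import manip,optics
def ray(c,uv,z):
    "pixel(s) -> world point on plane z"
    uv=np.atleast_2d(np.asarray(uv,float)); K,R,t=c["camera_matrix"],c["R"],c["t"]
    d=np.c_[uv,np.ones(len(uv))]@np.linalg.inv(K).T@R; o=-R.T@t
    return o+d*((z-o[2])/d[:,2])[:,None]
def cloud(c,d):
    v,u=np.mgrid[:d.shape[0],:d.shape[1]]
    P=np.stack([u,v,np.ones_like(u)],-1)@np.linalg.inv(c["camera_matrix"]).T*d[...,None]
    return (P-c["t"])@c["R"]
def proj(c,X):
    q=(np.atleast_2d(X)@c["R"].T+c["t"])@c["camera_matrix"].T
    return q[:,:2]/q[:,2:]
E
python3 - <<'E'
from h import *
f=np.load("pics/scene0.npz");p,d=f["p"],f["d"];c=optics.calibration("scene");W=cloud(c,d)
hsv=cv2.cvtColor(p,cv2.COLOR_RGB2HSV)
w=((hsv[...,2]>150)&(hsv[...,1]<60)&(d>0)).astype(np.uint8)
def blobs(m,box,name):
    n,l,st,ce=cv2.connectedComponentsWithStats(m.astype(np.uint8))
    for i in range(1,n):
        x,y,bw,bh,a=st[i]
        if a>15 and box[0]<ce[i][0]<box[2] and box[1]<ce[i][1]<box[3]:
            q=W[l==i]; print(name,ce[i].round(1),st[i],"med",np.median(q,0).round(),"zmax",np.percentile(q[:,2],95).round())
blobs(w,(150,60,340,340),"white")
H=W[...,2]
box=np.zeros_like(w);box[85:160,255:340]=1
blobs((H>62)&(H<78)&(box>0),(150,60,340,340),"top70")
g=np.zeros_like(w);g[160:275,210:290]=1
blobs((H>14)&(H<26)&(g>0),(150,60,340,340),"plate")
blobs((H>35)&(H<51)&(g>0),(150,60,340,340),"beam")
blobs((H>51)&(H<61)&(g>0),(150,60,340,340),"guard")
blobs((H>210)&(H<240)&(g>0),(150,60,340,340),"head")
m=((H>12)&(H<62)&(g>0)).astype(np.uint8)
a=cv2.resize(p[85:160,250:340],None,fx=4,fy=4,interpolation=2)[:,:,::-1]
b=cv2.resize(p[160:275,210:290],None,fx=4,fy=4,interpolation=2)[:,:,::-1]
o=np.zeros((460,690,3),np.uint8);o[:300,:360]=a;o[:460,365:685]=b;cv2.imwrite("pics/crop1.png",o)
E
```

```text
white [239.8  93.1] [225  77  29  30 621] med [ 700. -386.    3.] zmax 27.0
white [281.8  96. ] [275  89  15  15 173] med [ 536. -341.   69.] zmax 73.0
white [280.8 107.5] [277 106   9   4  21] med [ 536. -316.   29.] zmax 38.0
white [266.4 126.1] [264 123   6   7  36] med [ 584. -207.   68.] zmax 73.0
white [301.6 127.7] [297 123  10  11  89] med [ 457. -212.   68.] zmax 72.0
white [214.7 146.7] [205 138  20  19 211] med [ 767. -137.   18.] zmax 22.0
white [176.2 166.6] [170 158  13  20 108] med [848.  27. 185.] zmax 212.0
white [307.8 169.6] [295 162  26  16 343] med [422. -76.  11.] zmax 15.0
white [228.9 195.9] [ 219  169   21   55 1068] med [670. 122. 224.] zmax 227.0
white [172.9 184.2] [167 176  13  19 110] med [848.  87. 186.] zmax 211.0
white [259.2 226.3] [ 243  190   32   73 1888] med [578. 156.  44.] zmax 57.0
white [244.3 195.4] [243 193   4   6  19] med [636.  57.  59.] zmax 119.0
white [279.3 324.5] [269 313  20  20 194] med [494. 459. 105.] zmax 126.0
top70 [281.6  95.8] [275  90  14  13 149] med [ 537. -341.   69.] zmax 73.0
top70 [301.5 127.7] [297 123  10  10  76] med [ 458. -212.   68.] zmax 73.0
top70 [266.4 126.4] [264 124   6   6  30] med [ 584. -207.   69.] zmax 73.0
top70 [322.5 133.4] [318 129  10  10  77] med [ 381. -196.   69.] zmax 73.0
top70 [280.6 140.2] [276 136  10  10  79] med [ 528. -155.   69.] zmax 73.0
plate [250.8 195.8] [249 193   4   7  23] med [617.  45.  19.] zmax 24.0
plate [255.6 240.8] [ 234  215   44   50 1360] med [584. 198.  20.] zmax 23.0
beam [244.  191.8] [240 190   9   5  41] med [640.  41.  46.] zmax 49.0
beam [253.  237.7] [240 200  33  64 582] med [607. 219.  45.] zmax 49.0
guard [263.1 204.2] [253 191  22  28 548] med [572.  83.  55.] zmax 59.0
guard [244.8 204.5] [240 195  11  18 142] med [631.  93.  55.] zmax 59.0
head [228.5 195.1] [ 219  169   21   52 1012] med [671. 120. 224.] zmax 227.0
```

View pics/crop1.png

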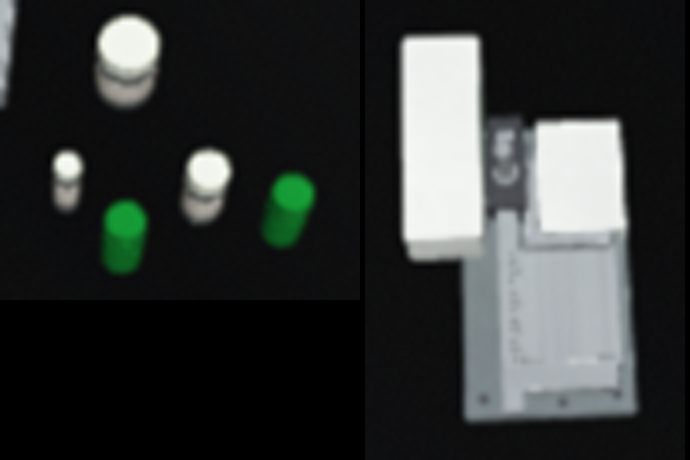

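The crop confirms it. The middle jar, white-capped and between the slim and wide ones, is at crop (208,170), which is scene (301.5,127.7). Its world position is about (457,-212) and its top is at z≈70. Next I'll fit the gauge pose.

```bash
cat >> h.py <<'E'
from scipy.spatial.transform import Rotation as Ro
def Rtool(yaw,lean=0):
    "yaw pi = fingers close along world y; lean>0 points fingers to +x of a frame yawed (yaw-pi)"
    return Ro.from_euler("xyz",[np.pi,0,yaw])*Ro.from_rotvec([0,-lean,0])
def delta(pos,R):
    s=manip.read_state(); R0=Ro.from_euler("xyz",s["eef_rot"])
    print("shift",(R0.inv().apply(np.asarray(pos)-s["eef_pos"])).round(1),"turn",(R0.inv()*R).as_rotvec().round(4),"| from",s["eef_pos"].round(1),"gap",s["finger_gap"].round(1),"F",s["wrist_force"].round(1),"t",round(s["clock"],2))
E
python3 - <<'E'
from h import *
f=np.load("pics/scene0.npz");p,d=f["p"],f["d"];c=optics.calibration("scene");W=cloud(c,d);H=W[...,2]
def rect(zlo,zhi,z,box,name):
    m=((H>zlo)&(H<zhi)).astype(np.uint8);k=np.zeros_like(m);k[box[1]:box[3],box[0]:box[2]]=1
    cs,_=cv2.findContours(m&k,0,cv2.CHAIN_APPROX_NONE);q=max(cs,key=cv2.contourArea)[:,0]
    X=ray(c,q,z)[:,:2].astype(np.float32);r=cv2.minAreaRect(X);print(name,r,"\n",cv2.boxPoints(r).round().tolist())
rect(51,61,56,(252,185,280,225),"guard 70x95")
rect(215,240,225,(212,160,243,235),"head 56x155")
rect(12,60,20,(228,222,285,275),"plate 140 wide")
# post top z118, column of points
m=(H>100)&(H<125);m[:, :225]=0;m[:,290:]=0;m[:150]=0;m[280:]=0
v,u=np.nonzero(m);print("post pts",len(u));
for a in list(zip(u,v))[:40]: print(a,W[a[1],a[0]].round(),end=";")
delta([457,-212,130],Rtool(np.pi))
E
```

```text
guard 70x95 ((570.4451293945312, 83.3829116821289), (69.7458724975586, 95.11207580566406), 5.192685127258301) 
 [[531.0, 128.0], [540.0, 33.0], [609.0, 39.0], [601.0, 134.0]]
head 56x155 ((671.3093872070312, 116.61038208007812), (55.245609283447266, 156.25914001464844), 7.062048435211182) 
 [[634.0, 191.0], [654.0, 36.0], [708.0, 42.0], [689.0, 198.0]]
plate 140 wide ((587.8966674804688, 206.3126220703125), (139.3946075439453, 143.3504180908203), 7.458969593048096) 
 [[509.0, 268.0], [528.0, 126.0], [666.0, 144.0], [648.0, 286.0]]
post pts 22
(np.int64(243), np.int64(196)) [637.  82. 119.];(np.int64(244), np.int64(196)) [634.  79. 112.];(np.int64(245), np.int64(196)) [631.  81. 118.];(np.int64(242), np.int64(197)) [640.  85. 116.];(np.int64(243), np.int64(197)) [637.  84. 116.];(np.int64(244), np.int64(197)) [634.  84. 116.];(np.int64(245), np.int64(197)) [630.  85. 119.];(np.int64(246), np.int64(197)) [627.  84. 117.];(np.int64(242), np.int64(198)) [639.  90. 120.];(np.int64(243), np.int64(198)) [636.  89. 119.];(np.int64(244), np.int64(198)) [633.  88. 119.];(np.int64(245), np.int6
[... 373 characters left out ...]
4), np.int64(200)) [633.  91. 106.];(np.int64(245), np.int64(200)) [630.  90. 105.];(np.int64(252), np.int64(203)) [606. 104. 121.];Traceback (most recent call last):
  File "<stdin>", line 14, in <module>
  File "h.py", line 21, in delta
    print("shift",(R0.inv().apply(np.asarray(pos)-s["eef_pos"])).round(1),"turn",(R0.inv()*R).as_rotvec().round(4),"| from",s["eef_pos"].round(1),"gap",s["finger_gap"].round(1),"F",s["wrist_force"].round(1),"t",round(s["clock"],2))
                                                                                                                                                        ^^^^^^^^^^^^^^^^^^^^^
AttributeError: 'float' object has no attribute 'round'
```

```bash
sed -i 's/s\["finger_gap"\].round(1)/round(float(s["finger_gap"]),1)/' h.py; python3 - <<'E'
from h import *
delta([430,100,240],Rtool(np.pi))
delta([455,-212,200],Rtool(np.pi))
E
```

```text
shift [-368.7 -307.   -34.8] turn [-9.000e-04 -3.000e-04 -3.538e-01] | from [190.5 515.7 205. ] gap 93.8 F [ 0.3 -1.2 -0.3] t 0.1
shift [-500.3 -591.     5.5] turn [-9.000e-04 -3.000e-04 -3.538e-01] | from [190.5 515.7 205. ] gap 93.8 F [ 0.3 -1.2 -0.3] t 0.1
```

```bash
python3 -m crank '[[100,-369,-307,-35,0,0,-0.354],[100,-369,-307,-35,0,0,-0.354],[100,-369,-307,-35,0,0,-0.354],[100,-369,-307,-35,0,0,-0.354],[100,-369,-307,-35,0,0,-0.354],[100,-369,-307,-35,0,0,-0.354],[100,-369,-307,-35,0,0,-0.354],[100,-369,-307,-35,0,0,-0.354],[100,-369,-307,-35,0,0,-0.354],[100,-369,-307,-35,0,0,-0.354]]' 15; python3 - <<'E'
from h import *
delta([455,-212,200],Rtool(np.pi))
E
```

```text
clock: 1.1
eef_pos: [431.1, 97.6, 240.6]
eef_rot: [-3.141, 0.0, 3.141]
wrist_force: [0.6, 0.7, -0.4]
finger_gap: 93.9
finger_force: 0.0
shift [ -24.2 -309.5   40.6] turn [-0.0002  0.0001 -0.0011] | from [431.1  97.6 240.6] gap 93.9 F [ 0.6  0.7 -0.4] t 1.1
```

```bash
python3 -m crank '[[100,-24,-310,40,0,0,0],[100,-24,-310,40,0,0,0],[100,-24,-310,40,0,0,0],[100,-24,-310,40,0,0,0],[100,-24,-310,40,0,0,0],[100,-24,-310,40,0,0,0],[100,-24,-310,40,0,0,0],[100,-24,-310,40,0,0,0],[100,-24,-310,40,0,0,0]]' ; python3 - <<'E'
from h import *
c=optics.calibration("wrist");p,d=optics.camera("wrist");cv2.imwrite("pics/w1.png",p[:,:,::-1])
W=cloud(c,d);H=W[...,2]
m=((H>60)&(H<80)&(d>0)).astype(np.uint8)
cs,_=cv2.findContours(m,0,cv2.CHAIN_APPROX_NONE)
for q in cs:
    if cv2.contourArea(q)>100:
        (u,v),r=cv2.minEnclosingCircle(q); X=ray(c,q[:,0],70);(x,y),R=cv2.minEnclosingCircle(X[:,:2].astype(np.float32))
        print((u,v),r,"world",x,y,R,"colour",np.median(p[cv2.drawContours(m*0,[q],0,1,-1)>0],0))
delta([455,-212,31],Rtool(np.pi))
E
```

```text
clock: 2.0
eef_pos: [454.3, -209.1, 200.4]
eef_rot: [3.141, -0.0, -3.141]
wrist_force: [-0.1, 0.3, -0.4]
finger_gap: 93.4
finger_force: 0.0
(250.7763214111328, 277.3947448730469) 9.397503852844238 world 578.3187255859375 -210.960205078125 13.741007804870605 colour [255. 255. 255.]
(292.0356140136719, 239.38917541503906) 14.706009864807129 world 524.3031616210938 -158.9754180908203 19.710994720458984 colour [ 41. 236.  98.]
(143.38414001464844, 243.43902587890625) 21.26839828491211 world 532.2595825195312 -342.2731018066406 29.426652908325195 colour [255. 255. 255.]
(246.10079956054688, 184.44557189941406) 15.41817569732666 world 454.2259521484375 -216.01004028320312 18.357250213623047 colour [255. 255. 255.]
(261.6869812011719, 118.47167205810547) 16.689483642578125 world 379.87017822265625 -198.49488830566406 17.72153091430664 colour [ 46. 240. 104.]
shift [ -0.5  -3.3 169.6] turn [0.0001 0.0001 0.0012] | from [ 454.5 -208.7  200.6] gap 93.9 F [0.5 0.3 0.3] t 2.05
```

View pics/w1.png

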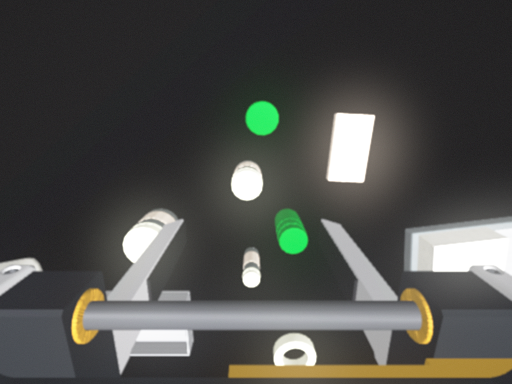

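The wrist view shows the white middle jar at (246,184), fitted radius 18.4 mm, at world (454,-216). The slim vial is at (251,270), the wide jar at (145,240) and the green ones at (262,118) and (292,235). I'll descend on the middle jar.

```bash
python3 -m crank '[[100,-1,-6,45,0,0,0],[100,-1,-6,90,0,0,0],[100,-1,-6,120,0,0,0],[100,-1,-6,145,0,0,0],[100,-1,-6,165,0,0,0],[100,-1,-6,169,0,0,0],[100,-1,-6,169,0,0,0],[60,-1,-6,169,0,0,0],[0,-1,-6,169,0,0,0],[0,-1,-6,169,0,0,0]]' 12; python3 -m crank '[[0,0,0,0,0,0,0],[0,0,0,0,0,0,0],[0,0,0,0,0,0,0],[0,0,0,0,0,0,0],[0,0,0,0,0,0,0],[0,0,0,0,0,0,0]]' 12; 
```

```text
clock: 3.05
eef_pos: [455.8, -216.0, 32.3]
eef_rot: [-3.141, 0.001, -3.141]
wrist_force: [0.7, 0.5, 0.5]
finger_gap: 73.8
finger_force: 0.0
clock: 3.65
eef_pos: [455.4, -215.9, 31.4]
eef_rot: [-3.142, -0.0, -3.141]
wrist_force: [0.4, 0.0, -0.5]
finger_gap: 35.5
finger_force: 12.0
```

```bash
python3 -m crank '[[0,0,0,-30,0,0,0],[0,0,0,-75,0,0,0],[0,0,0,-100,0,0,0],[0,-10,36,-100,0,0,0],[0,-20,80,-100,0,0,-0.02],[0,-32,125,-100,0,0,-0.03],[0,-44,170,-100,0,0,-0.05],[0,-56,215,-100,0,0,-0.06],[0,-70,260,-100,0,0,-0.07],[0,-81,303,-100,0,0,-0.09]]'; python3 -m crank '[[0,-11,42,0,0,0,-0.01],[0,-22,82,0,0,0,-0.02],[0,-30,110,0,0,0,-0.03],[0,-34,125,0,0,0,-0.032],[0,-34,125,0,0,0,-0.032],[0,-34,125,0,0,0,-0.032]]';python3 - <<'E'
from h import *
delta([571.5,214.9,56],Rtool(np.pi+0.122))
for n in ("side","wrist","scene"):
    c=optics.calibration(n);p,d=optics.camera(n);np.savez(f"pics/{n}2.npz",p=p,d=d,**{k:np.array(v) for k,v in c.items()})
    if n=="side": a=cv2.resize(p[130:260,200:320],None,fx=4,fy=4)
    if n=="wrist": b=cv2.resize(p,(320,240))
o=np.zeros((520,800,3),np.uint8);o[:,:480]=a;o[:240,480:]=b;cv2.imwrite("pics/sw2.png",o[:,:,::-1])
E
```

```text
clock: 4.65
eef_pos: [536.6, 89.2, 131.4]
eef_rot: [-3.142, -0.0, -3.051]
wrist_force: [0.4, -0.8, -1.1]
finger_gap: 35.9
finger_force: 12.0
clock: 5.25
eef_pos: [558.8, 213.7, 131.2]
eef_rot: [-3.141, -0.001, -3.02]
wrist_force: [0.6, -0.9, -0.9]
finger_gap: 35.5
finger_force: 12.0
shift [-12.8  -0.4  75.2] turn [-0.0003 -0.0006 -0.0003] | from [558.8 213.7 131.2] gap 35.5 F [ 0.6 -0.9 -0.9] t 5.25
```

View pics/sw2.png

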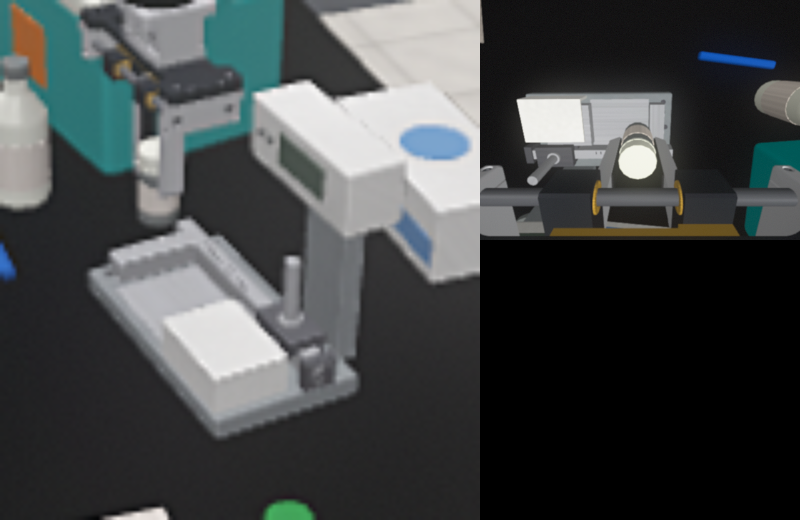

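The side crop shows the jar hanging upright over the anvil end of the gauge, with the jaw open. In the wrist view (pasted at 0.625 scale) the guard is at about (550,120), the post at (545,165) and the anvil at the right. I'll refine the gauge pose from this wrist frame.

```bash
python3 - <<'E'
from h import *
c=dict(np.load("pics/wrist2.npz"));p,d=c["p"],c["d"];W=cloud(c,d);H=W[...,2]
ok=(d>0)&(W[...,0]>480)&(W[...,0]<700)&(W[...,1]>0)&(W[...,1]<330)
def rect(zlo,zhi,z,name):
    m=((H>zlo)&(H<zhi)&ok).astype(np.uint8)
    cs,_=cv2.findContours(m,0,cv2.CHAIN_APPROX_NONE);q=max(cs,key=cv2.contourArea)[:,0]
    X=ray(c,q,z)[:,:2].astype(np.float32);r=cv2.minAreaRect(X);print(name,r,cv2.boxPoints(r).round(1).tolist(),cv2.boundingRect(q))
rect(51,61,56,"guard")
# plate front edge (gauge x=-70): per column the top of things
m=(H>12)&(H<62)&ok
v0=[(u,np.nonzero(m[:,u])[0].min()) for u in range(512) if m[:,u].sum()>5]
E=np.array(v0,float);X=ray(c,E,20);X=X[(X[:,0]<545)]
k=np.polyfit(X[:,1],X[:,0],1);r=X[:,0]-np.polyval(k,X[:,1]);g=abs(r)<3;k=np.polyfit(X[g,1],X[g,0],1)
print("front edge yaw",-np.arctan(k[0]),"n",g.sum(),"x at y=179:",np.polyval(k,179.), X[:,1].min(),X[:,1].max())
# anvil: z 40..50 points in front of beam with y>230
yaw=.122;Rz=np.array([[np.cos(yaw),-np.sin(yaw)],[np.sin(yaw),np.cos(yaw)]])
L=(W[...,:2]-[591,179])@Rz
a=ok&(abs(H-46)<4)&(L[...,0]>-50)&(L[...,0]<15)&(L[...,1]>40)
for x0 in range(-50,15,10):
    b=a&(L[...,0]>=x0)&(L[...,0]<x0+10)
    if b.sum()>5: print("anvil x",x0,np.percentile(L[b][:,1],[3,50,97]).round(1),b.sum())
b=ok&(abs(H-44)<3)&(L[...,0]>-50)&(L[...,0]<10)&(L[...,1]<0)&(L[...,1]>-46)
print("jaw top y",np.percentile(L[b][:,1],[3,50,97]) if b.sum() else None,b.sum())
E
```

```text
guard ((569.1874389648438, 80.74708557128906), (69.73324584960938, 96.16111755371094), 6.8644795417785645) [[528.7999877929688, 124.30000305175781], [540.2999877929688, 28.799999237060547], [609.5999755859375, 37.20000076293945], [598.0999755859375, 132.6999969482422]] (59, 158, 109, 70)
front edge yaw 0.12770454863123998 n 234 x at y=179: 518.6728538097749 20.650225292496287 265.029572955436
anvil x -50 [57.1 68.1 79.7] 239
anvil x -40 [57.3 68.4 80.1] 229
anvil x -30 [57.4 68.6 79.7] 219
anvil x -20 [58.5 69.3 79.9] 200
anvil x -10 [61.8 71.3 80.3] 155
anvil x 0 [65.2 79.  80.8] 6
jaw top y [-45.84570536 -42.7024437  -40.06240145] 357
```

```bash
python3 -m crank '[[0,-12,-3,0,0,0,0],[0,-12,-3,20,0,0,0],[0,-12,-3,45,0,0,0],[0,-12,-3,60,0,0,0],[0,-12,-3,70,0,0,0],[0,-12,-3,74,0,0,0],[0,-12,-3,76,0,0,0],[0,-12,-3,77,0,0,0],[0,-12,-3,77,0,0,0]]'
```

```text
clock: 6.3
eef_pos: [571.5, 213.3, 55.0]
eef_rot: [3.141, 0.001, -3.019]
wrist_force: [-0.0, -0.5, -0.4]
finger_gap: 35.9
finger_force: 12.0
```

```bash
python3 -m crank '[[0,0,0,0.5,0,0,0],[0,0,0,1,0,0,0],[0,0,0,1.5,0,0,0],[0,0,0,2,0,0,0],[0,0,0,2.4,0,0,0],[0,0,0,2.7,0,0,0],[0,0,0,2.7,0,0,0],[0,0,0,2.7,0,0,0]]'
```

```text
clock: 7.1
eef_pos: [571.2, 213.2, 51.7]
eef_rot: [3.142, -0.0, -3.019]
wrist_force: [0.4, -0.0, -0.8]
finger_gap: 35.9
finger_force: 12.0
```

```bash
python3 -m crank '[[0,0,0,0.3,0,0,0],[0,0,0,0.6,0,0,0],[0,0,0,0.9,0,0,0],[0,0,0,0.9,0,0,0],[0,0,0,0.9,0,0,0]]'
```

```text
clock: 7.6
eef_pos: [571.4, 213.2, 51.4]
eef_rot: [3.142, 0.001, -3.019]
wrist_force: [-1.4, -0.6, 5.8]
finger_gap: 35.5
finger_force: 12.0
```

```bash
python3 -m crank '[[45,0,0,0,0,0,0],[55,0,0,0,0,0,0],[65,0,0,0,0,0,0],[65,0,0,0,0,0,0],[65,0,0,-10,0,0,0],[65,0,0,-35,0,0,0],[65,0,0,-70,0,0,0],[65,0,0,-110,0,0,0],[65,0,0,-130,0,0,0],[65,0,0,-130,0,0,0]]'; python3 - <<'E'
from h import *
c=optics.calibration("wrist");p,d=optics.camera("wrist");W=cloud(c,d);H=W[...,2]
m=((abs(H-90)<8)&(d>0)&(abs(W[...,0]-571)<60)&(abs(W[...,1]-213)<60)).astype(np.uint8)
cs,_=cv2.findContours(m,0,cv2.CHAIN_APPROX_NONE);q=max(cs,key=cv2.contourArea)
print(cv2.minEnclosingCircle(ray(c,q[:,0],90)[:,:2].astype(np.float32)))
O=np.array([590,177.5]);yaw=.124;Rz=Ro.from_euler("z",yaw).as_matrix()[:2,:2]
print("post",O+Rz@[30,-100])
P=np.r_[O+Rz@[30,-100],100]
R=Rtool(np.pi+yaw,np.radians(38));z=R.as_matrix()[:,2]
print("tool z",z,"tool y",R.as_matrix()[:,1])
G=P+19*z
for b in (120,60,0): delta(G-b*z,R)
p2,_=optics.camera("side");o=np.zeros((480,800,3),np.uint8);o[:,:440]=cv2.resize(p2[140:260,200:310],None,fx=4,fy=4);o[:270,440:]=cv2.resize(p,(360,270))
cv2.imwrite("pics/sw3.png",o[:,:,::-1])
E
```

```text
clock: 8.6
eef_pos: [572.3, 213.5, 184.9]
eef_rot: [3.141, 0.006, -3.019]
wrist_force: [-0.1, -0.2, -0.4]
finger_gap: 61.5
finger_force: 0.0
((570.135498046875, 212.5201873779297), 18.37230682373047)
post [632.13790273  81.97828962]
tool z [ 0.61093433  0.07614653 -0.78801075] tool y [-1.23682474e-01  9.92321846e-01  1.17961196e-16]
shift [  18.1 -137.8    2.6] turn [-2.000e-04 -6.606e-01 -1.800e-03] | from [571.6 213.3 182.3] gap 61.2 F [ 0.1  0.3 -1.2] t 8.65
shift [ -18.7 -137.8   50. ] turn [-2.000e-04 -6.606e-01 -1.800e-03] | from [571.6 213.3 182.3] gap 61.2 F [ 0.1  0.3 -1.2] t 8.65
shift [ -55.5 -137.7   97.4] turn [-2.000e-04 -6.606e-01 -1.800e-03] | from [571.6 213.3 182.3] gap 61.2 F [ 0.1  0.3 -1.2] t 8.65
```

View pics/sw3.png

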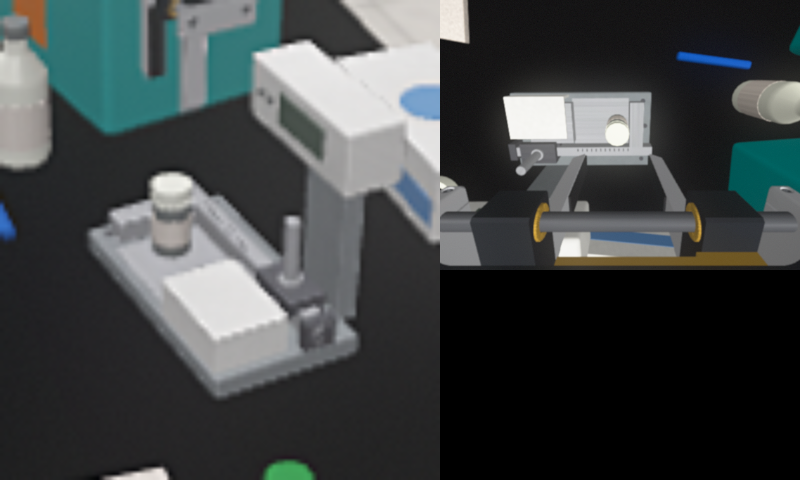

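The side crop shows the jar standing upright on the plate at crop (172,215), near the anvil. The wrist view puts it at world (570,212.5), as planned. The post stands clear under the head edge, so I'll go to the leaned standoff.

```bash
python3 -m crank '[[60,18,-30,0,0,-0.14,0],[60,18,-60,0,0,-0.28,0],[55,18,-90,2,0,-0.42,0],[50,18,-120,2,0,-0.56,0],[50,18,-138,2,0,-0.66,0],[50,18,-138,2,0,-0.66,0],[50,18,-138,2,0,-0.66,0],[50,18,-138,2,0,-0.66,0]]'; python3 - <<'E'
from h import *
O=np.array([590,177.5]);yaw=.124;Rz=Ro.from_euler("z",yaw).as_matrix()[:2,:2]
c=optics.calibration("wrist");p,d=optics.camera("wrist");W=cloud(c,d);H=W[...,2]
L=(W[...,:2]-O)@Rz
m=(d>0)&(H>75)&(H<122)&(abs(L[...,0]-30)<30)&(abs(L[...,1]+95)<40)
n,l,st,ce=cv2.connectedComponentsWithStats(m.astype(np.uint8));i=1+st[1:,4].argmax();b=l==i
for lo in range(75,120,10):
    k=b&(H>=lo)&(H<lo+10)
    if k.sum(): print(lo,k.sum(),"local med",np.median(L[k],0).round(1),"y range",np.percentile(L[k][:,1],[2,98]).round(1))
print(st[i])
P=np.r_[O+Rz@[30,-100],100]
R=Rtool(np.pi+yaw,np.radians(38));z=R.as_matrix()[:,2];G=P+19*z
for q in (60,0): delta(G-q*z,R)
cv2.imwrite("pics/w4.png",p[:,:,::-1])
E
```

```text
clock: 9.5
eef_pos: [570.5, 74.6, 178.7]
eef_rot: [3.141, 0.658, -3.019]
wrist_force: [0.8, 1.2, -0.4]
finger_gap: 46.9
finger_force: 0.0
75 92 local med [ 24.5 -98.7] y range [-105.3  -92. ]
85 96 local med [ 24.5 -98.7] y range [-105.2  -92.2]
95 97 local med [ 24.4 -98.8] y range [-105.1  -92.4]
105 105 local med [ 24.4 -98.8] y range [-105.   -92.6]
115 108 local med [ 27.8 -98.8] y range [-104.9  -92.7]
[247 171  13  40 498]
shift [-0.7 -0.4 59.3] turn [-0.0004 -0.0045 -0.0008] | from [570.5  74.7 178.8] gap 46.9 F [ 0.1 -0.4 -0.2] t 9.55
shift [ -0.9  -0.4 119.3] turn [-0.0004 -0.0045 -0.0008] | from [570.5  74.7 178.8] gap 46.9 F [ 0.1 -0.4 -0.2] t 9.55
```

View pics/w4.png

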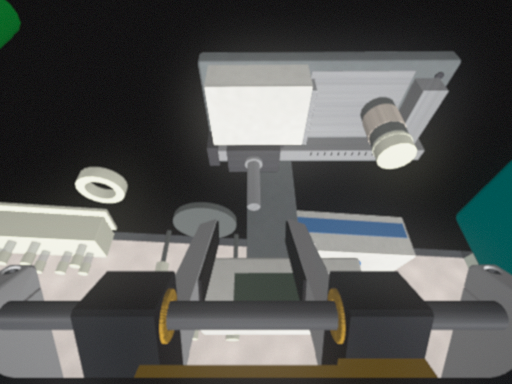

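The wrist view shows the post from (254,165) to (254,205), midway between the open fingers, and the jar upright at (388,135). The post axis is at local y≈-99, as expected. I'll advance and pinch lightly.

```bash
python3 -m crank '[[50,-1,1,40,0,0,0],[50,-1,1,75,0,0,0],[50,-1,1,100,0,0,0],[50,-1,1,115,0,0,0],[50,-1,1,119,0,0,0],[50,-1,1,119,0,0,0],[35,-1,1,119,0,0,0],[20,-1,1,119,0,0,0],[0,-1,1,119,0,0,0],[0,-1,1,119,0,0,0]]' 6; python3 -m crank '[[0,0,0,0,0,0,0],[0,0,0,0,0,0,0],[0,0,0,0,0,0,0],[0,0,0,0,0,0,0]]' 6
```

```text
clock: 10.55
eef_pos: [643.3, 84.0, 86.0]
eef_rot: [-3.142, 0.661, -3.019]
wrist_force: [0.1, -0.4, -0.3]
finger_gap: 18.4
finger_force: 0.0
clock: 10.95
eef_pos: [643.4, 84.0, 85.8]
eef_rot: [-3.142, 0.661, -3.019]
wrist_force: [-4.5, -0.2, 6.5]
finger_gap: 14.0
finger_force: 6.0
```

```bash
python3 -m crank '[[0,0,3,0,0,0,0],[0,0,8,0,0,0,0],[0,0,14,0,0,0,0],[0,0,20,0,0,0,0],[0,0,26,0,0,0,0],[0,0,32,0,0,0,0],[0,0,38,0,0,0,0],[0,0,43,0,0,0,0],[0,0,48,0,0,0,0],[0,0,50,0,0,0,0]]' 6; python3 -m crank '[[0,0,1,0,0,0,0],[0,0,2,0,0,0,0],[0,0,2,0,0,0,0],[0,0,2,0,0,0,0]]' 6; python3 - <<'E'
from h import *
O=np.array([590,177.5]);yaw=.124;Rz=Ro.from_euler("z",yaw).as_matrix()[:2,:2]
s=manip.read_state();print("tcp local",(s["eef_pos"][:2]-O)@Rz,"F local",s["wrist_force"][:2]@Rz)
E
```

```text
clock: 11.95
eef_pos: [637.1, 133.8, 85.8]
eef_rot: [-3.141, 0.66, -3.019]
wrist_force: [-7.1, -3.3, 7.6]
finger_gap: 14.0
finger_force: 6.0
clock: 12.35
eef_pos: [636.9, 135.6, 85.7]
eef_rot: [-3.142, 0.66, -3.019]
wrist_force: [-6.4, -0.5, 6.4]
finger_gap: 14.0
finger_force: 6.0
tcp local [ 41.31135162 -47.37016474] F local [-6.38207416  0.29476582]
```

```bash
python3 -m crank '[[0,0,1,0,0,0,0],[0,0,2,0,0,0,0],[0,0,3,0,0,0,0],[0,0,4,0,0,0,0],[0,0,5,0,0,0,0],[0,0,6,0,0,0,0],[0,0,7,0,0,0,0],[0,0,8,0,0,0,0],[0,0,8,0,0,0,0]]' 6; for i in 1 ; do python3 -m crank '[[0,0,0.5,0,0,0,0],[0,0,1,0,0,0,0],[0,0,1,0,0,0,0]]'; done; python3 - <<'E'
from h import *
O=np.array([590,177.5]);yaw=.124;Rz=Ro.from_euler("z",yaw).as_matrix()[:2,:2]
s=manip.read_state();print("tcp local",(s["eef_pos"][:2]-O)@Rz,"F local",s["wrist_force"][:2]@Rz, s["moment"])
E
```

```text
clock: 13.25
eef_pos: [635.9, 143.5, 85.7]
eef_rot: [-3.141, 0.66, -3.019]
wrist_force: [-6.2, -2.3, 7.2]
finger_gap: 13.7
finger_force: 6.0
clock: 13.55
eef_pos: [635.8, 144.4, 85.8]
eef_rot: [-3.141, 0.66, -3.02]
wrist_force: [-5.9, -2.2, 6.8]
finger_gap: 13.6
finger_force: 6.0
tcp local [ 41.3593015  -38.54742998] F local [-6.12273129 -1.42570231] [-0.25753724  0.44544418 -0.22531097]
```

```bash
echo 'from h import *
O=np.array([590,177.5]);yaw=.124;Rz=Ro.from_euler("z",yaw).as_matrix()[:2,:2]
F=[]
s=manip.read_state();print("y",((s["eef_pos"][:2]-O)@Rz)[1].round(2),"F",(s["wrist_force"][:2]@Rz)[1].round(2), s["moment"].round(2))' > f.py
R='[[0,0,0.5,0,0,0,0],[0,0,0.5,0,0,0,0],[0,0,0.5,0,0,0,0]]'
python3 -m crank '[[0,0,0.4,0,0,0,0],[0,0,0.8,0,0,0,0],[0,0,0.8,0,0,0,0]]' >/dev/null; python3 f.py
python3 -m crank '[[0,0,0.4,0,0,0,0],[0,0,0.8,0,0,0,0],[0,0,0.8,0,0,0,0]]' >/dev/null; python3 f.py
python3 -m crank '[[0,0,0.3,0,0,0,0],[0,0,0.6,0,0,0,0],[0,0,0.6,0,0,0,0]]' >/dev/null; python3 f.py
```

```text
y -37.8 F -1.8 [-0.26  0.38 -0.17]
y -36.98 F -2.11 [-0.3   0.4  -0.25]
y -36.54 F -3.57 [-0.44  0.42 -0.36]
```

```bash
python3 -m crank '[[0,0,0.3,0,0,0,0],[0,0,0.5,0,0,0,0],[0,0,0.5,0,0,0,0]]'|grep -E "gap|force"; python3 f.py; python3 - <<'E'
from h import *
for n in ("scene","side"):
    p,d=optics.camera(n)
    if n=="side": a=cv2.resize(p[150:240,215:295],(640,480)[::1],interpolation=2) if 0 else cv2.resize(p[150:245,215:295],None,fx=5,fy=5,interpolation=2)
    else: b=cv2.resize(p[180:275,225:290],None,fx=5,fy=5,interpolation=2)
cv2.imwrite("pics/s5.png",np.hstack([a,b])[:,:,::-1])
E
```

```text
wrist_force: [-6.9, -5.3, 6.8]
finger_gap: 13.9
finger_force: 6.0
y -36.19 F -4.39 [-0.66  0.38 -0.47]
```

View pics/s5.png

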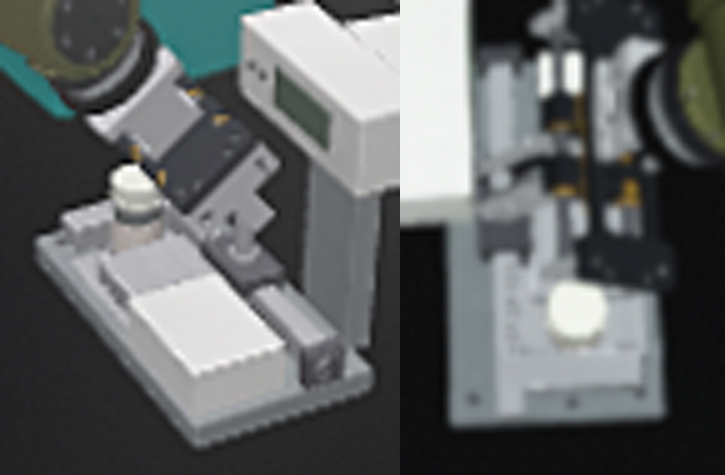

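The jaw is against the jar and the jar against the anvil. The side crop shows the jar upright at (135,205). The force slope of about 2.3 N/mm matches the jaw's spring, and the post position of -36 corresponds to a 36 mm gap. I'll ease back slightly so little cocking is left, then let go.

```bash
python3 -m crank '[[0,0,-0.2,0,0,0,0],[0,0,-0.4,0,0,0,0],[0,0,-0.4,0,0,0,0]]' 3|grep -E "gap|force"; python3 f.py; python3 -m crank '[[17,0,0,0,0,0,0],[20,0,0,0,0,0,0],[28,0,0,0,0,0,0],[40,0,0,0,0,0,0],[50,0,0,0,0,0,0],[50,0,0,0,0,0,0]]'; python3 f.py
```

```text
wrist_force: [-1.8, -2.9, 4.8]
finger_gap: 13.6
finger_force: 3.0
y -36.21 F -2.64 [-0.41  0.11 -0.3 ]
clock: 15.75
eef_pos: [635.5, 146.8, 85.4]
eef_rot: [3.142, 0.66, -3.019]
wrist_force: [0.9, -0.3, -0.0]
finger_gap: 45.6
finger_force: 0.0
y -36.09 F -0.41 [0.02 0.27 0.02]
```

Released; now I'll back out along the tool axis and check.

```bash
python3 -m crank '[[50,0,0,-15,0,0,0],[50,0,0,-45,0,0,0],[50,0,0,-85,0,0,0],[50,0,0,-125,0,0,0],[50,0,0,-140,0,0,0],[50,0,0,-140,0,0,0],[50,0,0,-140,0,0,0]]'|head -2; python3 - <<'E'
from h import *
O=np.array([590,177.5]);yaw=.124;Rz=Ro.from_euler("z",yaw).as_matrix()[:2,:2]
c=optics.calibration("wrist");p,d=optics.camera("wrist");W=cloud(c,d);H=W[...,2];L=(W[...,:2]-O)@Rz
m=(d>0)&(H>75)&(H<115)&(abs(L[...,0]-27)<15)&(abs(L[...,1]+36)<25)
print("post y",np.percentile(L[m][:,1],[3,50,97]).round(1),m.sum())
t=((d>0)&(abs(H-90)<5)&(abs(L[...,0]+15)<25)&(abs(L[...,1]-40)<30)).astype(np.uint8)
cs,_=cv2.findContours(t,0,cv2.CHAIN_APPROX_NONE);q=max(cs,key=cv2.contourArea)
xy,r=cv2.minEnclosingCircle(ray(c,q[:,0],90)[:,:2].astype(np.float32));print("jar local",(np.array(xy)-O)@Rz,r)
f=(d>0)&(abs(H-44)<3)&(L[...,1]>-5)&(L[...,1]<40)
for x0 in range(-54,-34,6):
    k=f&(L[...,0]>=x0)&(L[...,0]<x0+6)
    if k.sum()>4: print("jaw front x",x0,np.percentile(L[k][:,1],[50,97]).round(1),k.sum())
cv2.imwrite("pics/w6.png",p[:,:,::-1])
E
```

```text
clock: 16.45
eef_pos: [550.5, 136.3, 195.8]
post y [-44.  -37.3 -30.5] 345
jar local [-16.97402776  38.96531337] 20.225221633911133
jaw front x -54 [ 8.2 20.6] 136
jaw front x -48 [ 8.7 20.9] 125
jaw front x -42 [ 8.7 20.5] 126
jaw front x -36 [12. 38.] 149
```

View pics/w6.png

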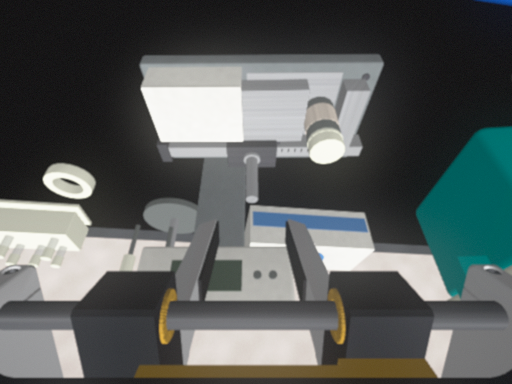

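The wrist view shows the jar upright at (322,130), between the jaw's front edge at about x=308 and the anvil at about x=345. The post at (252,180) is free. I'll check the gap between the faces within this one frame.

```bash
python3 - <<'E'
from h import *
O=np.array([590,177.5]);yaw=.124;Rz=Ro.from_euler("z",yaw).as_matrix()[:2,:2]
c=optics.calibration("wrist");D=[]
for i in range(4):
    p,d=optics.camera("wrist");D.append(d)
d=np.median(D,0);W=cloud(c,d);H=W[...,2];L=(W[...,:2]-O)@Rz
for x0 in range(-54,-34,4):
    k=(d>0)&(L[...,0]>=x0)&(L[...,0]<x0+4)
    j=k&(abs(H-44)<2.5)&(L[...,1]>-5)&(L[...,1]<35); a=k&(abs(H-46)<2.5)&(L[...,1]>45)&(L[...,1]<90)
    print(x0,"jaw max",L[j][:,1].max().round(1),"anvil min/max",L[a][:,1].min().round(1),L[a][:,1].max().round(1),"gap",(L[a][:,1].min()-L[j][:,1].max()).round(1))
# pixel rows crossing the gap: height profile along a row
r=proj(c,np.r_[O+Rz@[-46,40],45])[0];u,v=r.round().astype(int);print(u,v,[ (int(i),int(H[v,i].round()),round(float(L[v,i,1]),1)) for i in range(u-24,u+26,2)])
E
```

```text
-54 jaw max 21.6 anvil min/max 57.8 81.9 gap 36.1
-50 jaw max 21.4 anvil min/max 57.8 81.5 gap 36.4
-46 jaw max 21.0 anvil min/max 57.9 81.2 gap 36.9
-42 jaw max 21.5 anvil min/max 57.9 81.6 gap 36.3
-38 jaw max 21.3 anvil min/max 58.0 81.6 gap 36.6
326 100 [(302, 44, 15.5), (304, 44, 17.6), (306, 45, 19.5), (308, 21, 27.2), (310, 22, 29.4), (312, 23, 31.3), (314, 25, 33.1), (316, 25, 35.1), (318, 26, 37.1), (320, 26, 39.3), (322, 27, 41.5), (324, 26, 43.8), (326, 25, 46.3), (328, 23, 49.4), (330, 21, 52.1), (332, 21, 54.4), (334, 22, 56.4), (336, 21, 59.0), (338, 30, 58.0), (340, 35, 58.2), (342, 41, 58.0), (344, 46, 58.2), (346, 47, 59.9), (348, 47, 62.0), (350, 47, 63.9)]
```

The faces are 36.1–36.9 mm apart at pixel resolution (about 1 mm per pixel), and the jaw is square. That matches the 36 mm jar, so I'm handing in.

```bash
python3 -c "
from cell import manip
print(manip.sign_off())"
```

```text
the job is handed in; nothing more can be done
None
```

The middle-sized jar stands upright on the gauge plate, held between jaw and anvil with the jaw square (faces measured 36–37 mm apart for the 36 mm jar); the gripper is clear, and I handed the job in at about 17 s.

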